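# Push a beech blank through the width gauge

### The job

Check the beech blank for width: push it along the bench with the fingers, without picking it up or tipping it, through the gap between the two steel pins of the gauge until its front end rests flat against the red stop, about in the middle of it. Then take the hand away, and leave the glue bottle, the tape roll and the dark offcut where they are.

Things in the scene. Friction and masses are not known exactly. Their poses are not given: they have to be found in the camera images.
- blank: Loose mid-brown beech block, 110 mm long, 90 mm wide, 36 mm high, edges rounded 4 mm, 0.18 to 0.35 kg, lying flat on the bench. Too wide for most grippers. Origin at the centre of its underside, x along its length, y across its width, z up. Its +x end starts roughly towards the gauge.
- gauge: Width gauge fixed to the bench: two upright steel pins, diameter 24 mm, 40 mm high, at x = 0, y = +60 and -60 mm (gap 96 mm); beyond them a red stop bar, 160 mm along y, 24 thick, 36 high, near face at x = +130 mm. Origin on the bench midway between the pins; x = way of travel, pins to stop; y across the gap; z up. Dark strips are flat markings. Seated blank: its centre at x = +75 mm.
- glue: White glue bottle with blue label and orange cap, standing, 54 mm in diameter, 130 mm high, loose. Origin at the centre of its underside. Not to be disturbed.
- tape: Yellow roll of tape lying flat, 84 mm outside diameter, 24 mm high, loose. Origin at the centre of its underside. Not to be disturbed.
- offcut: Dark wood offcut, 75 x 40 x 22 mm, loose. Origin at the centre of its underside, x along its length. Not to be disturbed.
Things that resemble listed ones, but are neither listed nor needed, are in the scene too. Leave any blue or pink look-alike of the gauge alone.

How it is judged:
On the way:
1. the blank is on its way between the two pins (x of blank in the frame of gauge between -0.04 and 0.04 m and y of blank in the frame of gauge between -0.015 and 0.015 m), for 0.05 s.
At the end, for the whole second after the job is handed in: The blank lies flat and still beyond the pins, its front end within 4 mm of the stop and square to it within 4 degrees, its middle within 25 mm of the stop's middle (x of blank in the frame of gauge between 0.071 and 0.08 m and y of blank in the frame of gauge between -0.025 and 0.025 m and angle between the x axis of blank and the x axis of gauge, either way round below 0.07 rad and angle between blank's own z axis and vertical below 0.05 rad and height (world z) of blank below 0.004 m and linear speed of blank below 0.01 m/s); the robot touches nothing.
It fails at once if the blank is lifted more than 10 mm off the bench or tipped more than about 11 degrees (height (world z) of blank above 0.01 m or angle between blank's own z axis and vertical above 0.2 rad).
It fails at once if the glue bottle, tape roll or offcut is moved more than 15 mm (distance of any of glue, tape, offcut from where it was at the start of the episode above 0.015 m).
It fails at once if the glue bottle is tipped over (angle between glue's own z axis and vertical above 0.4 rad).
It also fails if it takes over 72 s, if anything falls off the work surface, if the arm or the gripper's body presses on something with over 40 N, if the wrist force passes 120 N, or if a joint passes its speed limit or range.

### The arm

A 6-joint arm with a two-finger parallel gripper is mounted at the origin on the work surface. World frame = base frame: x ahead of the robot, y to its left, z up, the work surface at z = 0. Lengths are in m, angles in rad, forces in N, time in s.
With the tool pointing down it reaches from about 0.375 to 0.9 m from the base axis. Payload 3.1 kg.
Tool frame: the origin (TCP) lies between the finger pads; the fingertips stand 8 mm ahead of it and the grasp point (between the pads) lies 11 mm behind it; z points along the fingers, y is the line along which they close (so a half turn about z gives the same grasp; the last joint's range is limited). The gripper opens to 87 mm and grips with 3 to 60 N. Pads are 19 mm wide; open, the fingers measure 117 mm over their backs; the gripper's body (75 mm by 190 mm) begins 51 mm behind the grasp point.
Start: joints at [1.127, 0.527, 1.433, -0, 1.181, -0.178], TCP at [0.164, 0.603, 0.231] pointing down, gripper open.
Joint ranges: [-3.08, 3.08], [-0.75, 2.2], [0.22, 2.44], [-1.43, 4.57], [0, 2.65], [-2.85, 2.85]. Speed limits (rad/s): [2.79, 2.79, 3.14, 3.14, 3.14, 3.14].

### API

Orientations are given as a unit quaternion [x, y, z, w].
In Python, from rig import robot, vision, job gives the robot as it stands.
- The arm moves only by the shell command python3 -m handwheel 'ROWS' [OPENING] [FORCE]. ROWS is JSON, a list of rows, each a list of 4 numbers: the shift along the tool's x, y, z as a fraction of full scale, then the turn about the tool's z as a fraction of full scale. A call has 1 to 20 rows; each row is the pose to reach, as a shift and turn from the pose commanded when the call began, along the tool's axes at that moment, turning the shorter way round; what a row does not reach only later rows make up. Full scale, the value 1, is 300 mm for a shift and 2 pi rad for a turn. A row lasts 1/12 s, in which the tool goes at most 41.7 mm and 7.16 degrees, less where a joint would pass 70% of its speed; a pose out of reach is approached as far as the arm can. A call with a number of a shift or a turn outside -1 to 1 is refused whole. A call with a gripper value outside its range is refused whole. OPENING is the opening in per cent of the stroke, from 0 (shut) to 100 (fully open), set as the call begins (- or left out, the last holds). The fingers move at their own pace and stop on an object; FORCE is the grip in N (left out, the last holds). Time passes only in rows, so rows that repeat a pose let the fingers close. It gives the time, the measured TCP pose, the force, the opening and the grip force at its end, in the units of the state.
- robot.get_obs(): the state, without advancing time (a new reading comes with each control period).
- vision.camera(name): name is "scene" or "top" or "wrist"; returns a dict with "frame" (420x560x3 uint8, red, green, blue), "K" (3x3 intrinsics, pixels), "cam_to_world" (4x4, takes a point from camera to world coordinates); the wrist camera has in their place "hand_eye" (4x4, takes a point from camera to tool coordinates, whose origin is the TCP and whose axes are the flange's). Camera axes: x right, y down, z forward; pixel columns grow to the right and rows downward; lengths in m; the calibration is good to about 2 mm. The wrist camera is an equidistant fisheye: a pixel r from the principal point sees the ray r / f radians off the axis. A picture is of the moment at which its call begins: read the wrist's pose just before it. There is no depth.
- job.hand_in(): hands the job in; it is judged then, once.
Trained networks look in the newest picture that a camera, given by its name, has taken for a name from the list of things; names that differ only in an ending like _2 or _b are one class to them, and where a whole thing is asked for, a point or a joint stands for the part that bears it (a point fixed in the world has none). Each returns a list of dicts, best first, with "conf" (0 to 1); they miss things now and then, are a little off and sometimes report something else, mostly with a low value. They report only what shows in the picture. A call takes as long as a camera call. They do not tell look-alikes from the thing itself.
- vision.look_for(camera, label): "point" ([row, column] in pixels, amid what is visible of it).
- vision.outline_of(camera, label): "mask" (420x560 bool, what is visible of it) and "point" ([row, column] in pixels, amid what is visible of it).
The state is a dict: "time": time; "q": joint angles; "joint_velocities": joint speeds; "joint_torque": joint torques, N m; "position": TCP position; "tool_rot": TCP orientation; "ft_force": force on the tool from outside, world axes, zero at the start; "moment": the same for the moment, N m; "grip_width": finger opening in m; "grip_force": force on a finger pad.
Only numpy, scipy, OpenCV 4.12 (cv2) and the standard library are available. Lean on these libraries where they do the work, as an engineer would, in place of code of your own. Each camera call takes 0.05 s, during which the arm holds its last target. There are 200 camera calls.

## Working session

There is one attempt and no reset: what is moved stays moved. The work goes in short steps, Python scripts to look and compute and a shell command to move; the robot and the scene stay as the last step left them, time stands still between calls to the robot, and variables do not carry over. Pictures are saved under pics/ and viewed, at most 10 in all, crops included, and the job is handed in when it is done.

```bash
mkdir -p pics
cat > h.py <<'E'
import numpy as np, cv2
from rig import robot, vision, job
def ray(c,uv,z):
    K=c["K"];T=np.array(c["cam_to_world"]);d=T[:3,:3]@np.linalg.inv(K)@np.array([uv[0],uv[1],1.])
    o=T[:3,3]; return o+d*(z-o[2])/d[2]
E
python3 - <<'E'
from h import *
o=robot.get_obs();print(o["time"],o["position"],o["tool_rot"],o["grip_width"])
for n in("scene","top"):
    c=vision.camera(n);cv2.imwrite(f"pics/{n}0.png",c["frame"][:,:,::-1])
    print(n,np.round(c["cam_to_world"],3).tolist())
    for l in("blank","gauge","glue","tape","offcut"):
        for r in vision.look_for(n,l)[:4]:
            p=r["point"];print(l,round(r["conf"],2),np.round(p),np.round(ray(c,p[::-1],.02),3))
E
```

```text
0.0 [0.16322381 0.60258205 0.22958321] [ 1.31999862e-01  9.91249176e-01 -1.00295126e-03 -3.19129038e-04] 0.0871044349549271
scene [[-0.568, 0.496, -0.657, 1.187], [0.823, 0.334, -0.459, 0.56], [-0.008, -0.801, -0.598, 0.622], [0.0, 0.0, 0.0, 1.0]]
blank 0.73 [196. 200.] [ 0.566 -0.089  0.02 ]
gauge 0.96 [241. 405.] [0.456 0.356 0.02 ]
gauge 0.83 [228. 277.] [0.563 0.122 0.02 ]
gauge 0.7 [351. 362.] [0.741 0.404 0.02 ]
glue 0.89 [270. 272.] [0.671 0.185 0.02 ]
tape 0.73 [277. 201.] [0.76  0.089 0.02 ]
offcut 0.87 [188. 301.] [0.408 0.082 0.02 ]
top [[-0.039, -0.973, 0.226, 0.302], [-0.999, 0.039, -0.008, 0.121], [-0.001, -0.226, -0.974, 1.136], [0.0, 0.0, 0.0, 1.0]]
blank 0.56 [209. 376.] [ 0.55  -0.106  0.02 ]
gauge 0.84 [222. 294.] [0.529 0.076 0.02 ]
gauge 0.65 [148. 165.] [0.712 0.362 0.02 ]
gauge 0.63 [283. 176.] [0.406 0.336 0.02 ]
glue 0.76 [146. 230.] [0.711 0.215 0.02 ]
tape 0.68 [127. 287.] [0.752 0.082 0.02 ]
offcut 0.6 [288. 301.] [0.385 0.068 0.02 ]
```

View pics/scene0.png

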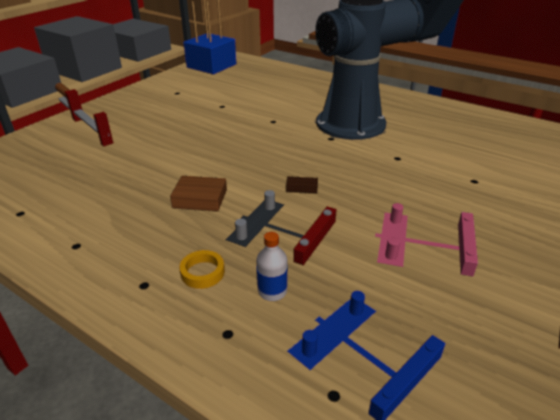

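View pics/top0.png

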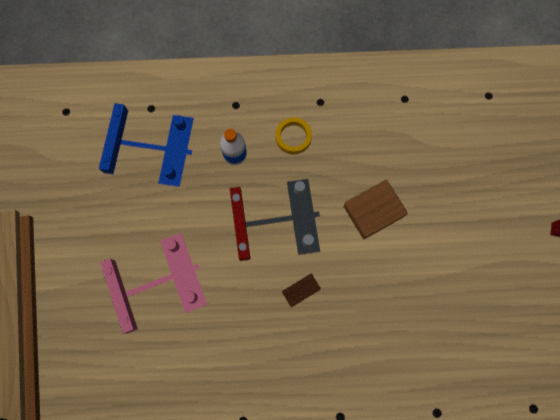

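Candidates for the gauge in the top picture: steel/red at (col 300, row 220), blue at (150,148) and pink at (155,285). The steel-pinned one with the red stop at (240,222) and pin tops at about (300,187) and (308,240) fits the description. The blank is the brown block at (376,209). I'll confirm both in an enlarged crop.

```bash
cat >> h.py <<'E'
def top_measure(save=None,box=(215,150,420,320)):
    c=vision.camera("top");f=c["frame"];hsv=cv2.cvtColor(f,cv2.COLOR_RGB2HSV)
    if save:
        x0,y0,x1,y1=box;cv2.imwrite(save,cv2.resize(f[y0:y1,x0:x1,::-1],None,fx=3.5,fy=3.5,interpolation=cv2.INTER_CUBIC))
    out={}
    def rect(m,z):
        ys,xs=np.nonzero(m);P=np.array([ray(c,(x,y),z)[:2] for x,y in zip(xs,ys)],np.float32)
        r=cv2.minAreaRect(P*1000);b=cv2.boxPoints(r)/1000
        e=[b[1]-b[0],b[2]-b[1]];L=max(e,key=np.linalg.norm)
        return np.array(r[0])/1000,np.array(r[1]),np.degrees(np.arctan2(L[1],L[0]))%180
    for r in vision.outline_of("top","blank")[:2]:
        out.setdefault("blank",[]).append((r["conf"],)+rect(r["mask"],.03))
    m=((hsv[...,0]<5)|(hsv[...,0]>175))&(hsv[...,1]>180)&(hsv[...,2]>60)
    w=np.zeros_like(m);w[180:270,225:260]=1
    m&=w; 
    if m.sum()>50: out["stop"]=rect(m,.034)
    return c,out
E
python3 - <<'E'
from h import *
c,o=top_measure("pics/crop1.png");print(o)
K=c["K"];print(K[0,0])
for uv in((300,187),(308,240)):print(ray(c,uv,.04))
E
```

```text
{'blank': [(0.61, array([ 0.549698  , -0.10104676]), array([ 94.72887421, 119.21133423]), np.float32(116.72833))], 'stop': (array([0.52991943, 0.19652463]), array([158.69354248,  22.59307289]), np.float32(6.1053553))}
517.1830593376545
[0.60221928 0.0609683  0.04      ]
[0.48386054 0.04961257 0.04      ]
```

View pics/crop1.png

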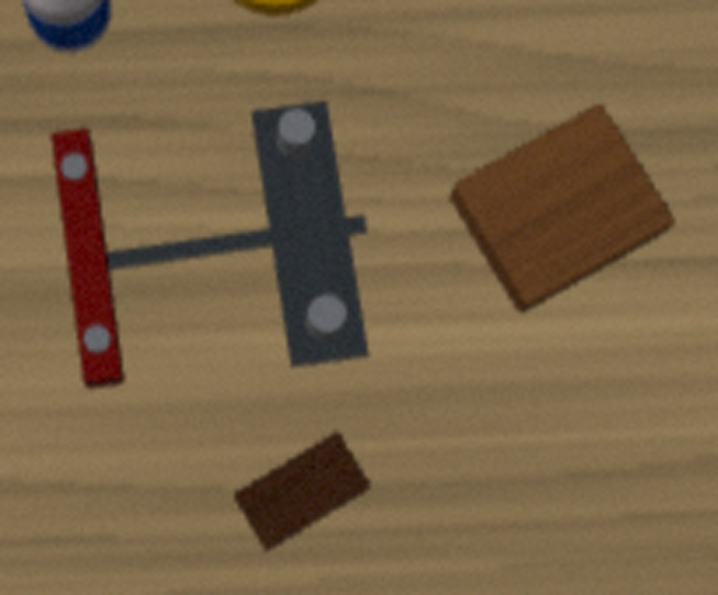

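The crop confirms it: steel pin tops at crop (297,127) and (327,314), red stop at (87,255), blank at (562,207). The stop centre agrees with the pins to about 1 mm. Next: a model-fit helper for the blank, a planner that prints moves in tool axes, and the first transit.

```bash
cat >> h.py <<'E'
from scipy.optimize import minimize
from scipy.spatial.transform import Rotation as Ro
O=np.array([.543,.0553]);A=np.radians(5.8);u=np.array([-np.sin(A),np.cos(A)]);v=np.array([-np.cos(A),-np.sin(A)])
def g2w(x,y): return O+x*u+y*v
def w2g(p): d=np.array(p[:2])-O; return np.array([d@u,d@v])
def fit(name="top",guess=None):
    c=vision.camera(name);r=vision.outline_of(name,"blank")
    if not r: return c,None
    m=r[0]["mask"].astype(np.uint8);K=c["K"];T=np.linalg.inv(np.array(c["cam_to_world"]))
    B=np.array([[sx*(.055-i),sy*(.045-i),z] for sx in(1,-1) for sy in(1,-1) for z,i in((0,.002),(.003,0),(.033,0),(.036,.002))])
    M=cv2.GaussianBlur(cv2.resize(m,None,fx=4,fy=4)*1.,(0,0),3)
    def hull(p):
        R=Ro.from_euler('z',p[2]).as_matrix();W=B@R.T+np.r_[p[:2],0];C=W@T[:3,:3].T+T[:3,3];q=C@np.array(K).T
        return cv2.convexHull((q[:,:2]/q[:,2:]).astype(np.float32))[:,0]
    def cost(p):
        I=np.zeros(M.shape,np.uint8);cv2.fillConvexPoly(I,np.round(((hull(p)+.5)*4-.5)*16).astype(np.int32),255,shift=4)
        return np.abs(cv2.GaussianBlur(I/255.,(0,0),3)-M).sum()/M.sum()
    g=ray(c,r[0]["point"][::-1],.02)
    best=None
    for a in ([guess] if guess is not None else np.radians([65,80,95,110,125])):
        s=minimize(cost,[g[0],g[1],a],method="Nelder-Mead",options=dict(initial_simplex=np.array([[g[0],g[1],a],[g[0]+.01,g[1],a],[g[0],g[1]+.01,a],[g[0],g[1],a+.15]]),xatol=1e-4,fatol=1e-4))
        if best is None or s.fun<best.fun: best=s
    p=best.x;print(name,"blank gauge xy mm",np.round(w2g(p)*1e3,1),"yaw rel deg",round(np.degrees(p[2]-A)-90,1),"resid",round(best.fun,3),"conf",r[0]["conf"])
    return c,p
def plan(x,y,z,yaw=0,o=None):
    """tool target in gauge frame: centre x,y, TCP height z, tool-y line yaw (deg) relative to gauge y; prints handwheel row"""
    o=robot.get_obs();R=Ro.from_quat(o["tool_rot"]).as_matrix();t=np.r_[g2w(x,y),z]
    d=R.T@(t-np.array(o["position"]));yt=np.degrees(np.arctan2(R[1,1],R[0,1]))
    dw=(np.degrees(A)+yaw-yt+90)%180-90
    print("row",np.round(np.r_[d/.3,-dw/360],4),"mm",np.round(d*1e3,1),"turn",round(-dw,1),"now g",np.round(w2g(o["position"])*1e3,1),"z",round(o["position"][2],4),"t",o["time"],"F",np.round(o["ft_force"],1))
E
python3 - <<'E'
from h import *
fit();fit("scene");plan(-.06,.105,.15);plan(-.135,.11,.15)
E
```

```text
top blank gauge xy mm [-157.8    8.6] yaw rel deg 21.2 resid 0.04 conf 0.77
scene blank gauge xy mm [-159.3    5. ] yaw rel deg 21.0 resid 0.039 conf 0.81
row [-1.4436 -1.7437  0.2685  0.1917] mm [-433.1 -523.1   80.6] turn 69.0 now g [583.5 322.1] z 0.2306 t 0.9 F [0.3 1.2 0.4]
row [-1.5175 -1.9831  0.2685  0.1917] mm [-455.2 -594.9   80.6] turn 69.0 now g [583.5 322.1] z 0.2306 t 0.9 F [0.3 1.2 0.4]
```

```bash
python3 -m handwheel '[[-0.98,-0.7,0,0.19],[-0.98,-0.7,0,0.19],[-0.98,-0.7,0,0.19],[-0.98,-0.7,0,0.19],[-0.98,-0.7,0,0.19],[-0.98,-0.7,0,0.19],[-0.98,-0.7,0,0.19],[-0.98,-0.7,0,0.19],[-0.98,-0.7,0,0.19],[-0.98,-0.7,0,0.19],[-0.98,-0.7,0,0.19],[-0.98,-0.7,0,0.19],[-0.98,-0.7,0,0.19]]' 0 20; python3 -c "
from h import *
plan(-.135,.11,.15)"
```

```text
time: 1.98
position: [0.3918, 0.324, 0.2306]
tool_rot: [0.665, 0.746, -0.0, -0.0]
ft_force: [-1.3, 0.2, -1.4]
grip_width: 0.0082
grip_force: 0.0
row [-1.3926  0.0257  0.2683  0.0021] mm [-417.8    7.7   80.5] turn 0.8 now g [282.6 123.3] z 0.2306 t 1.9833 F [-1.3  0.2 -1.4]
```

```bash
python3 -m handwheel '[[-1,0.02,0,0.002],[-1,0.02,0,0.002],[-1,0.02,0,0.002],[-1,0.02,0,0.002],[-1,0.02,0,0.002],[-1,0.02,0,0.002],[-1,0.02,0,0.002],[-1,0.02,0,0.002],[-1,0.02,0,0.002],[-1,0.02,0,0.002]]'; python3 -m handwheel '[[-0.39,0,0.27,0],[-0.39,0,0.27,0],[-0.39,0,0.27,0],[-0.39,0,0.27,0],[-0.39,0,0.27,0],[-0.39,0,0.27,0]]'; python3 -c "
from h import *
plan(-.135,.11,.018)"
```

```text
time: 2.82
position: [0.4315, 0.027, 0.2305]
tool_rot: [0.671, 0.742, 0.0, -0.001]
ft_force: [-2.0, 0.2, -0.4]
grip_width: 0.0006
grip_force: 0.0
time: 3.32
position: [0.4431, -0.0883, 0.149]
tool_rot: [0.67, 0.742, -0.0, -0.001]
ft_force: [-0.4, 0.3, 0.1]
grip_width: 0.0005
grip_force: 0.0
row [-0.0082  0.0139  0.4365 -0.    ] mm [ -2.5   4.2 131. ] turn -0.0 now g [-132.8  113.9] z 0.149 t 3.3167 F [-0.4  0.3  0.1]
```

```bash
python3 -m handwheel '[[0,0,0.1,0],[0,0,0.2,0],[0,0,0.3,0],[0,0,0.4,0],[0,0,0.43,0],[0,0,0.43,0]]'; python3 -m handwheel '[[0,0.03,0,0],[0,0.06,0,0],[0,0.075,0,0],[0,0.09,0,0],[0,0.1,0,0],[0,0.11,0,0],[0,0.12,0,0],[0,0.13,0,0],[0,0.14,0,0],[0,0.15,0,0],[0,0.16,0,0],[0,0.16,0,0]]'; python3 -c "
from h import *
plan(-.135,.06,.018);fit();fit('scene')"
```

```text
time: 3.82
position: [0.4425, -0.0878, 0.0196]
tool_rot: [0.67, 0.742, -0.001, -0.002]
ft_force: [0.1, -0.4, -0.4]
grip_width: 0.0006
grip_force: 0.0
time: 4.82
position: [0.4921, -0.0856, 0.0205]
tool_rot: [0.671, 0.741, 0.0, 0.0]
ft_force: [-1.3, 0.6, -0.3]
grip_width: 0.0003
grip_force: 0.7
row [ 0.0001  0.0163  0.0083 -0.0003] mm [0.  4.9 2.5] turn -0.1 now g [-135.    64.9] z 0.0205 t 4.8167 F [-1.3  0.6 -0.3]
scene blank gauge xy mm [-163.    -5.8] yaw rel deg 16.6 resid 0.05 conf 0.89
```

```bash
python3 -m handwheel '[[0,-0.06,0,0],[0,-0.1,-0.1,0],[0,-0.1,-0.2,0],[-0.15,-0.1,-0.27,0],[-0.3,-0.1,-0.27,0],[-0.4,-0.1,-0.27,0],[-0.48,-0.1,-0.27,0],[-0.48,-0.1,-0.27,0]]' 46; python3 -c "
from h import *
plan(-.28,0,.018);fit();fit('scene')"
```

```text
time: 5.68
position: [0.4789, -0.239, 0.1026]
tool_rot: [0.673, 0.74, -0.0, 0.005]
ft_force: [1.0, -0.1, -0.2]
grip_width: 0.0388
grip_force: 0.0
row [ 0.0251  0.3098  0.2839 -0.001 ] mm [ 7.5 92.9 85.2] turn -0.4 now g [-286.3   93.6] z 0.1026 t 5.6833 F [ 1.  -0.1 -0.2]
top blank gauge xy mm [-162.4   -2.8] yaw rel deg 17.7 resid 0.284 conf 0.67
scene blank gauge xy mm [-163.6   -5.4] yaw rel deg 19.1 resid 0.083 conf 0.63
```

```bash
python3 -m handwheel '[[0.03,0.1,0,0],[0.03,0.2,0,0],[0.03,0.3,0,0],[0.03,0.31,0.1,0],[0.03,0.31,0.2,0],[0.03,0.31,0.27,0],[0.03,0.31,0.282,0],[0.03,0.31,0.282,0]]' 40; python3 -c "
from h import *
plan(-.195,0,.018);fit();fit('scene')"
```

```text
time: 6.55
position: [0.5658, -0.2111, 0.0152]
tool_rot: [0.67, 0.742, -0.0, -0.003]
ft_force: [0.4, 0.2, -0.2]
grip_width: 0.035
grip_force: 0.0
row [ 0.2413  0.0141 -0.0085  0.    ] mm [72.4  4.2 -2.5] turn 0.0 now g [-267.4    4.2] z 0.0152 t 6.55 F [ 0.4  0.2 -0.2]
top blank gauge xy mm [ 54.3 112.8] yaw rel deg 51.4 resid 19.055 conf 0.34
scene blank gauge xy mm [-164.    -4.8] yaw rel deg 17.5 resid 0.054 conf 0.57
```

```bash
python3 -m handwheel '[[0.04,0.007,0,0],[0.08,0.014,0,0],[0.095,0.014,0,0],[0.11,0.014,0,0],[0.125,0.014,0,0],[0.14,0.014,0,0],[0.155,0.014,0,0],[0.17,0.014,0,0],[0.185,0.014,0,0],[0.2,0.014,0,0],[0.215,0.014,0,0],[0.23,0.014,0,0],[0.24,0.014,0,0],[0.24,0.014,0,0]]'
python3 - <<'E'
from h import *
c,p=fit('scene');cv2.imwrite("pics/s2.png",c["frame"][:,:,::-1]);plan(-.28,0,.018);fit()
E
```

```text
time: 7.92
position: [0.5641, -0.1404, 0.0168]
tool_rot: [0.671, 0.742, 0.0, -0.001]
ft_force: [0.5, -0.6, 0.2]
grip_width: 0.0352
grip_force: 0.0
scene blank gauge xy mm [-127.3  -17.3] yaw rel deg 4.2 resid 0.063 conf 0.6
row [-0.2753 -0.0042 -0.0041 -0.0003] mm [-82.6  -1.3  -1.2] turn -0.1 now g [-197.4   -1.4] z 0.0168 t 8.0167 F [-0.7 -0.2  0.2]
```

View pics/s2.png

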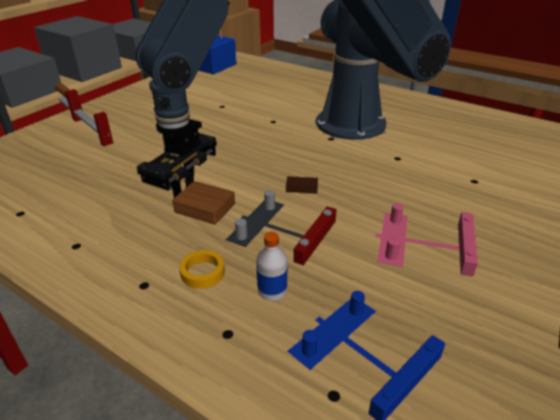

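```bash
python3 -m handwheel '[[-0.05,0,0,0],[-0.15,0,-0.05,0],[-0.28,0,-0.15,0],[-0.42,0,-0.25,0],[-0.56,0,-0.3,0],[-0.7,0,-0.3,0],[-0.75,0,-0.3,0],[-0.75,0,-0.3,0]]' 0
python3 - <<'E'
from h import *
c,p=fit('scene');c,p=fit();cv2.imwrite("pics/t3.png",c["frame"][:,:,::-1]);plan(-.135,-.105,.11)
E
```

```text
time: 8.78
position: [0.5881, -0.3762, 0.1092]
tool_rot: [0.673, 0.739, -0.001, 0.006]
ft_force: [0.4, -0.2, 0.4]
grip_width: 0.0006
grip_force: 0.0
scene blank gauge xy mm [-127.8  -19.6] yaw rel deg 4.5 resid 0.029 conf 0.74
top blank gauge xy mm [-126.8  -15.7] yaw rel deg 3.6 resid 0.031 conf 0.76
row [ 9.578e-01  3.478e-01 -1.130e-02 -3.000e-04] mm [287.3 104.3  -3.4] turn -0.1 now g [-4.221e+02 -1.000e-01] z 0.1061 t 8.9833 F [-0.4  0.1  0.3]
```

View pics/t3.png

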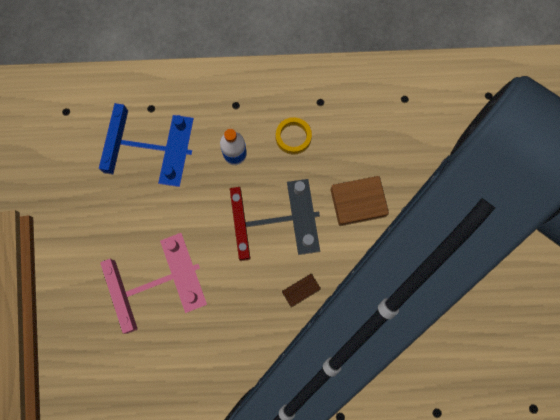

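The top picture shows the blank at (360,200), nearly square but about 16 mm to the −y side. I'll push it back sideways from its outer side, slightly behind its centre.

```bash
python3 -m handwheel '[[0.14,0.13,0,0],[0.26,0.26,0,0],[0.4,0.348,0,0],[0.54,0.348,0,0],[0.68,0.348,0,0],[0.82,0.348,0,0],[0.94,0.348,0,0],[0.958,0.348,0,0],[0.958,0.348,0.1,0],[0.958,0.348,0.2,0],[0.958,0.348,0.28,0],[0.958,0.348,0.295,0],[0.958,0.348,0.295,0]]'; python3 -c "
from h import *
plan(-.135,-.06,.018)"
```

```text
time: 10.07
position: [0.6595, -0.067, 0.0162]
tool_rot: [0.67, 0.742, -0.001, -0.003]
ft_force: [-0.4, -0.3, 0.5]
grip_width: 0.0006
grip_force: 0.0
row [-0.005  -0.1453 -0.0052  0.    ] mm [ -1.5 -43.6  -1.6] turn 0.0 now g [-133.5 -103.6] z 0.0162 t 10.0667 F [-0.4 -0.3  0.5]
```

```bash
python3 -m handwheel '[[0,-0.03,0,0],[0,-0.06,0,0],[0,-0.08,0,0],[0,-0.09,0,0],[0,-0.1,0,0],[0,-0.11,0,0],[0,-0.12,0,0],[0,-0.13,0,0],[0,-0.14,0,0],[0,-0.145,0,0],[0,-0.145,0,0],[0,-0.145,0,0]]'; python3 -c "
from h import *
plan(-.135,-.06,.018);fit('scene');fit('top')"
```

```text
time: 11.07
position: [0.6196, -0.0737, 0.0188]
tool_rot: [0.671, 0.741, 0.0, 0.001]
ft_force: [2.0, -0.4, 1.6]
grip_width: 0.0007
grip_force: 1.5
row [ 0.0035 -0.0105  0.0028 -0.0003] mm [ 1.  -3.2  0.8] turn -0.1 now g [-136.   -63.1] z 0.0188 t 11.0667 F [ 2.  -0.4  1.6]
scene blank gauge xy mm [-108.9    0.8] yaw rel deg -54.7 resid 0.411 conf 0.63
top blank gauge xy mm [-130.8   19.4] yaw rel deg 38.5 resid 2.298 conf 0.8
```

```bash
python3 -m handwheel '[[0,0.06,0,0],[0,0.1,-0.1,0],[0,0.1,-0.2,0],[-0.14,0.1,-0.3,0],[-0.28,0.1,-0.3,0],[-0.42,0.07,-0.3,0],[-0.56,0,-0.3,0],[-0.7,-0.1,-0.3,0],[-0.84,-0.2,-0.3,0],[-0.9,-0.2,-0.3,0],[-0.9,-0.2,-0.3,0]]' 40; python3 -c "
from h import *
fit('scene');fit('top');plan(-.225,0,.11)"
```

```text
time: 12.18
position: [0.5819, -0.3537, 0.1072]
tool_rot: [0.673, 0.74, -0.001, -0.001]
ft_force: [0.1, 0.9, 0.3]
grip_width: 0.0349
grip_force: 0.0
scene blank gauge xy mm [-126.6   -9. ] yaw rel deg 2.4 resid 0.063 conf 0.79
top blank gauge xy mm [-125.    -6.2] yaw rel deg 1.8 resid 0.036 conf 0.74
row [ 5.956e-01 -5.200e-03 -6.700e-03 -3.000e-04] mm [178.7  -1.5  -2. ] turn -0.1 now g [-403.7   -1.2] z 0.1073 t 12.3833 F [-0.8 -0.7 -0.6]
```

```bash
python3 -m handwheel '[[0.14,0.13,0,0],[0.26,0.26,0,0],[0.4,0.34,0,0],[0.54,0.34,0,0],[0.68,0.34,0,0],[0.82,0.34,0,0],[0.9,0.34,0,0],[0.9,0.34,0,0],[0.9,0.34,0.1,0],[0.9,0.34,0.2,0],[0.9,0.34,0.28,0],[0.9,0.34,0.295,0],[0.9,0.34,0.295,0]]' 0; python3 -c "
from h import *
plan(-.130,-.0535,.018)"
```

```text
time: 13.47
position: [0.6585, -0.0669, 0.0177]
tool_rot: [0.67, 0.742, -0.001, -0.003]
ft_force: [0.5, -0.5, 0.1]
grip_width: 0.0007
grip_force: 0.0
row [ 1.100e-02 -1.634e-01  1.000e-04  1.000e-04] mm [  3.3 -49.    0. ] turn 0.0 now g [-133.3 -102.5] z 0.0177 t 13.4667 F [ 0.5 -0.5  0.1]
```

Push to −53.5 mm commanded, then retreat and look.

```bash
python3 -m handwheel '[[0,-0.04,0,0],[0,-0.08,0,0],[0,-0.11,0,0],[0,-0.125,0,0],[0,-0.135,0,0],[0,-0.145,0,0],[0,-0.15,0,0],[0,-0.155,0,0],[0,-0.16,0,0],[0,-0.163,0,0],[0,-0.163,0,0],[0,-0.163,0,0]]'; python3 -c "
from h import *
plan(-.130,-.0535,.018)"
python3 -m handwheel '[[0,0.06,0,0],[0,0.1,-0.1,0],[0,0.1,-0.2,0],[-0.14,0.1,-0.3,0],[-0.28,0.1,-0.3,0],[-0.42,0.07,-0.3,0],[-0.56,0,-0.3,0],[-0.7,-0.1,-0.3,0],[-0.84,-0.18,-0.3,0],[-0.9,-0.18,-0.3,0],[-0.9,-0.18,-0.3,0]]' 40; python3 -c "
from h import *
fit('scene');fit('top');plan(-.225,0,.018)"
```

```text
time: 14.47
position: [0.6129, -0.0744, 0.0204]
tool_rot: [0.671, 0.741, 0.0, 0.001]
ft_force: [2.6, 0.2, 3.0]
grip_width: 0.0008
grip_force: 1.8
row [ 0.0202 -0.0098  0.0079 -0.0002] mm [ 6.1 -2.9  2.4] turn -0.1 now g [-136.1  -56.4] z 0.0204 t 14.4667 F [2.6 0.2 3. ]
time: 15.38
position: [0.5812, -0.3545, 0.1087]
tool_rot: [0.673, 0.739, -0.002, -0.001]
ft_force: [0.5, 0.1, 0.3]
grip_width: 0.0349
grip_force: 0.0
scene blank gauge xy mm [-125.1   -3.9] yaw rel deg 0.7 resid 0.063 conf 0.93
top blank gauge xy mm [-123.9   -0.6] yaw rel deg 1.0 resid 0.045 conf 0.63
row [ 5.941e-01 -6.000e-04  3.047e-01 -3.000e-04] mm [178.2  -0.2  91.4] turn -0.1 now g [-4.036e+02 -1.000e-01] z 0.1087 t 15.5833 F [ 0.3 -0.   0.4]
```

```bash
python3 -m handwheel '[[0.13,0,0,0],[0.26,0,0.08,0],[0.39,0,0.16,0],[0.5,0,0.24,0],[0.58,0,0.3,0],[0.594,0,0.305,0],[0.594,0,0.305,0]]' 52; python3 -m handwheel '[[0.04,0,0,0],[0.08,0,0,0],[0.11,0,0,0],[0.13,0,0,0],[0.15,0,0,0],[0.17,0,0,0],[0.19,0,0,0],[0.21,0,0,0],[0.23,0,0,0],[0.25,0,0,0],[0.27,0,0,0],[0.29,0,0,0],[0.31,0,0,0],[0.33,0,0,0],[0.35,0,0,0],[0.35,0,0,0]]'; python3 -c "
from h import *
plan(0.01,0,.018);fit('scene');fit('top')"
```

```text
time: 16.17
position: [0.565, -0.165, 0.0166]
tool_rot: [0.669, 0.744, -0.001, -0.004]
ft_force: [-1.1, 0.3, -0.3]
grip_width: 0.045
grip_force: 0.0
time: 17.5
position: [0.5561, -0.0646, 0.0182]
tool_rot: [0.671, 0.742, -0.0, -0.001]
ft_force: [-0.6, -0.9, -1.2]
grip_width: 0.0452
grip_force: 0.0
row [ 4.352e-01 -3.300e-03  1.300e-03 -1.000e-04] mm [130.6  -1.    0.4] turn -0.0 now g [-120.6   -0.9] z 0.0182 t 17.5 F [-0.6 -0.9 -1.2]
scene blank gauge xy mm [-54.6  -1.6] yaw rel deg -0.2 resid 0.115 conf 0.77
```

```bash
python3 -m handwheel '[[0.02,0,0,0],[0.04,0,0,0],[0.06,0,0,0],[0.08,0,0,0],[0.1,0,0,0],[0.12,0,0,0],[0.14,0,0,0],[0.16,0,0,0],[0.18,0,0,0],[0.2,0,0,0],[0.22,0,0,0],[0.24,0,0,0],[0.24,0,0,0]]'; python3 -c "
from h import *
plan(0.01,0,.018);c,p=fit('scene');cv2.imwrite('pics/s4.png',c['frame'][150:300,150:350,::-1].repeat(4,0).repeat(4,1))"
```

```text
time: 18.78
position: [0.5492, 0.0067, 0.0185]
tool_rot: [0.671, 0.742, -0.0, -0.0]
ft_force: [0.1, 0.6, 0.1]
grip_width: 0.0449
grip_force: 0.0
row [ 1.966e-01 -4.400e-03  1.600e-03 -1.000e-04] mm [59.  -1.3  0.5] turn -0.0 now g [-49.   -1.3] z 0.0185 t 18.7833 F [0.1 0.6 0.1]
scene blank gauge xy mm [18.  -2.9] yaw rel deg -0.9 resid 0.173 conf 0.71
```

View pics/s4.png

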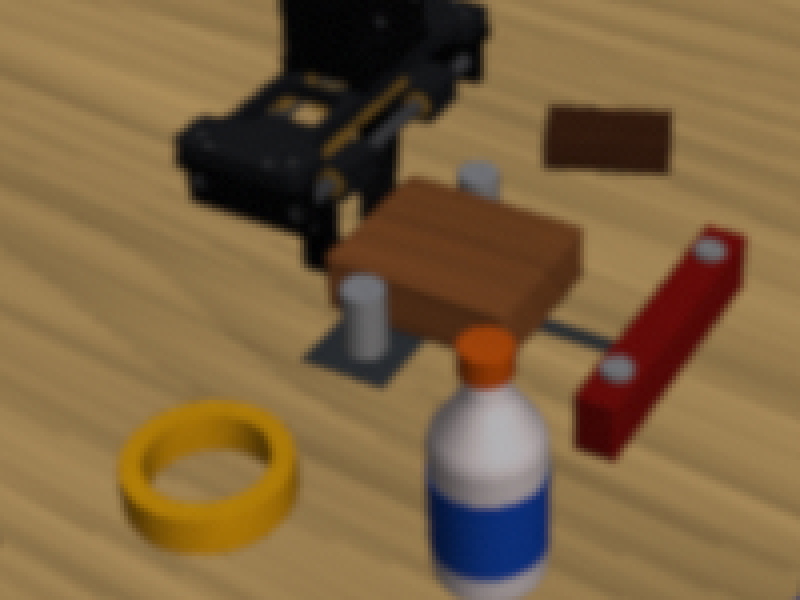

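The blank sits flat between the pins (crop 365,320 and 480,180), heading squarely for the stop. I'll push on slowly until contact.

```bash
python3 -m handwheel '[[0.02,0,0,0],[0.04,0,0,0],[0.06,0,0,0],[0.08,0,0,0],[0.1,0,0,0],[0.12,0,0,0],[0.135,0,0,0],[0.15,0,0,0],[0.16,0,0,0],[0.17,0,0,0],[0.177,0,0,0],[0.182,0,0,0],[0.185,0,0,0],[0.185,0,0,0]]'; python3 -c "
from h import *
plan(0.01,0,.018);fit('scene')"
```

```text
time: 20.05
position: [0.5442, 0.0607, 0.0185]
tool_rot: [0.671, 0.741, 0.0, -0.0]
ft_force: [0.1, -0.4, 0.1]
grip_width: 0.0452
grip_force: 0.4
row [ 0.0157 -0.006   0.0016 -0.0003] mm [ 4.7 -1.8  0.5] turn -0.1 now g [ 5.3 -1.8] z 0.0185 t 20.05 F [ 0.1 -0.4  0.1]
scene blank gauge xy mm [67.5 -1.9] yaw rel deg 0.1 resid 0.198 conf 0.58
```

```bash
python3 -m handwheel '[[0.003,0,0,0],[0.006,0,0,0],[0.009,0,0,0],[0.012,0,0,0],[0.012,0,0,0]]';python3 -m handwheel '[[0.003,0,0,0],[0.006,0,0,0],[0.008,0,0,0],[0.008,0,0,0]]'
```

```text
time: 20.57
position: [0.5446, 0.0632, 0.0185]
tool_rot: [0.67, 0.742, -0.0, 0.001]
ft_force: [0.6, -6.4, -0.3]
grip_width: 0.0452
grip_force: 2.8
time: 20.9
position: [0.5447, 0.0634, 0.0185]
tool_rot: [0.67, 0.743, -0.001, 0.002]
ft_force: [0.6, -13.8, -0.5]
grip_width: 0.0457
grip_force: 7.1
```

The tool stalled with the force rising to 14 N, so the blank is against the stop. Backing away.

```bash
python3 -m handwheel '[[-0.03,0,0,0],[-0.08,0,0,0],[-0.15,0,0,0],[-0.25,0,-0.1,0],[-0.38,0,-0.2,0],[-0.52,0,-0.3,0],[-0.66,0,-0.4,0],[-0.8,0,-0.4,0],[-0.94,0,-0.4,0],[-1,0,-0.4,0],[-1,0,-0.4,0]]'
python3 - <<'E'
from h import *
print(robot.get_obs()["ft_force"]);fit('scene');c,p=fit('top')
cv2.imwrite("pics/t5.png",cv2.resize(c["frame"][110:320,200:420,::-1],None,fx=2.8,fy=2.8,interpolation=cv2.INTER_CUBIC))
E
```

```text
time: 21.82
position: [0.5757, -0.2405, 0.1399]
tool_rot: [0.673, 0.739, -0.0, 0.005]
ft_force: [0.8, 0.3, 0.6]
grip_width: 0.0451
grip_force: 0.0
[0.80512492 0.3094714  0.60345366]
scene blank gauge xy mm [69.2 -2.4] yaw rel deg 1.8 resid 0.251 conf 0.83
top blank gauge xy mm [75.4 -0. ] yaw rel deg -0.0 resid 0.026 conf 0.94
```

View pics/t5.png

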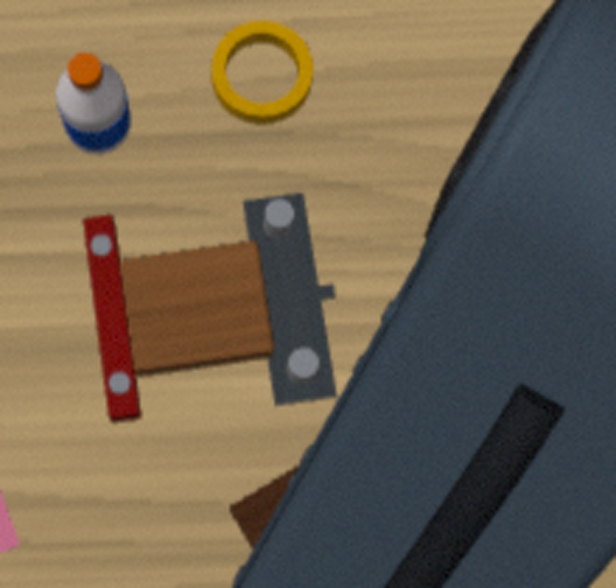

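The blank (crop 195,305) lies flush and central against the red stop (112,318), the hand is clear and the bystanders are in place. Handing in.

```bash
python3 -c "
from rig import job
print(job.hand_in())"
```

```text
the job is handed in; nothing more can be done
None
```

The blank went through the gap between the pins and now rests square against the red stop, measured at x = 75.4 mm, y = 0 mm and 0° in the gauge frame; the hand is clear, no bystander looked moved in the last picture, and the job is handed in (no verdict was returned).

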